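# Key a revolving pastry stand's plate home

## Task

The white plate of the revolving pastry stand is not seated: with a fingertip, push the red stud on it round until the notch in the plate's rim is at the stand's brass pin, then press the brown hub in the middle straight down until the plate drops over the pin and is fully home, and let go. Only push and press: do not lift the plate, and leave the pastries and the sugar jar standing around it where they are.

Things in the scene. Friction and masses are not known exactly. Their poses are not given: they have to be found in the camera images.
- hub (a point): centre of the flat top of the round brown hub (48 mm across, 8 mm higher than the plate's top face; small gold dot) on the plate's axis; z up. The white plate is 180 mm across and 8 mm thick; unseated, its top face is 62 mm and the hub's top 70 mm above the counter. Pressed down 8 mm the plate is home and stays there; 5 to 8 N does it if the notch is at the pin, else the pin blocks it after 1 to 2 mm
- stud (a point): the upright red finger stud fixed on the plate, 16 mm in diameter, 24 mm tall above the plate's top face, at 58 mm from the axis on the side opposite to the notch; this point is its centre, half-way up. Pushing it sideways (about 1 N) turns the plate about its upright axis, either way without limit; the plate stays where it is left
- notch (a point): middle of the notch in the plate's rim, at the plate's top face, 85 mm from the axis. The notch is open outwards, 14 mm deep and about 14 mm wide here (9.5 degrees of the rim); a red line 30 mm long is painted on the plate from the hub towards it
- pin (a point): on top of the stand's fixed brass pin, 85 mm from the plate's axis. The pin is 8 mm wide along the rim, 12 mm long inwards, its tapered top 53 mm above the counter, 1 mm under the unseated plate. Just outside it, 95 to 103 mm from the axis, a brass post 14 mm wide rises to 64 mm above the counter and shows where the pin is. The stand is fixed: a dark round foot 216 mm across, 42 mm tall
- plate_turn (a joint): angle of the plate about its upright axis (rad), counter-clockwise from above positive; the notch is exactly at the pin at 0 or any whole number of turns, and 0.03 rad either way still fits
- plate_press (a joint): how far the plate is pressed down (m): 0 unseated, 0.008 fully home (the stop); negative if lifted
- tart_a: loose raspberry tart, 78 mm across, 44 mm tall, pale crust with red and cream balls; a bystander; origin at the centre of its underside
- tart_b: loose raspberry tart, 78 mm across, 44 mm tall, pale crust with red and cream balls; a bystander; origin at the centre of its underside
- pie_a: loose dark brown whoopie pie on a gold card, 76 mm across, 46 mm tall; a bystander; origin at the centre of its underside
- pie_b: loose dark brown whoopie pie on a gold card, 76 mm across, 46 mm tall; a bystander; origin at the centre of its underside
- eclair_a: loose eclair on a gold card, 135 x 42 mm, 46 mm tall, long axis along its x; a bystander; origin at the centre of its underside
- sugar_jar: loose clear jar with a steel cap, 60 mm across, 100 mm tall; a bystander; origin at the centre of its underside
Mind the look-alikes: they are no part of the job. Leave any blue look-alike of the part that bears hub alone.

How it is judged:
By the outcome, as a careful person would: the job done as asked, in the order asked, and still so for the second after the job is handed in, with the robot touching nothing.
It also fails if it takes over 54 s, if anything falls off the work surface, if the arm or the gripper's body presses on something with over 40 N, if the wrist force passes 120 N, or if a joint passes its speed limit or range.

## Robot

A 7-joint arm with a two-finger parallel gripper is mounted at the origin on the work surface. World frame = base frame: x ahead of the robot, y to its left, z up, the work surface at z = 0. Lengths are in m, angles in rad, forces in N, time in s.
With the tool pointing down it reaches from about 0.35 to 0.9 m from the base axis. Payload 8.1 kg.
Tool frame: the origin (TCP) lies between the finger pads; the fingertips stand 17 mm ahead of it and the grasp point (between the pads) lies 2 mm behind it; z points along the fingers, y is the direction in which the jaws open and shut (so a half turn about z gives the same grasp; the last joint's range is limited). The gripper opens to 92 mm and grips with 3 to 60 N. Pads are 19 mm wide; open, the fingers measure 130 mm over their backs; the gripper's body (75 mm by 190 mm) begins 47 mm behind the grasp point.
Start: joints at [-1.403, 0.434, 0.025, 1.573, -0.012, 1.134, -0.075], TCP at [0.167, 0.602, 0.244] pointing down, gripper open.
Joint ranges: [-2.62, 2.62], [-0.44, 2.09], [-1.27, 1.32], [0.08, 2.57], [-1.32, 4.46], [0.12, 2], [-2.74, 2.74]. Speed limits (rad/s): [2.22, 2.22, 3.01, 3.01, 3.14, 3.14, 3.14].

## Interface

Orientations are given as a rotation vector (axis times angle).
In Python, from cell import arm gives the robot as it stands. The module is installed in compiled form; this text tells all that it offers.
- The arm moves only by the shell command python3 -m crank 'ROWS' [FORCE]. ROWS is JSON, a list of rows, each a list of 5 numbers: the opening, from 0 (shut) to 1 (fully open), then the shift along the world's x, y, z normalised to -1 to 1, where 1 is 40 cm, then the turn about the world's z normalised to -1 to 1, where 1 is 60 degrees. In form: [[fingers, tx, ty, tz, twist], ...]. A call has exactly 8 rows; each row shifts and turns the commanded pose from where the row before left it; what a row does not reach is not made up. A row lasts 1/12 s, in which the tool goes at most 41.7 mm and 7.16 degrees, less where a joint would pass 70% of its speed; a pose out of reach is approached as far as the arm can. A call with a number of a shift or a turn outside -1 to 1 is refused whole. A call with a gripper value outside its range is refused whole. The fingers move at their own pace and stop on an object; FORCE is the grip in N (left out, the last holds). Time passes only in rows, so rows that do not move let the fingers close, or fill a call up. It gives the time, the measured TCP pose, the force and the opening at its end, in the units of the state.
- arm.observe(): the state, without advancing time (a new reading comes with each control period).
- arm.get_image(name): name is "scene" or "top" or "wrist"; returns the picture (384x512x3 uint8, red, green, blue); there is no depth.
- arm.get_calibration(name): a dict with "intrinsics" (3x3 intrinsics, pixels), "extrinsics" (4x4, takes a point from camera to world coordinates). Camera axes: x right, y down, z forward; pixel columns grow to the right and rows downward; lengths in m; the calibration is good to about 2 mm. A picture is of the moment at which its call begins: read the wrist's pose just before it. get_calibration takes no time and is no camera call; for the wrist camera it gives the pose at the moment of the call.
- arm.sign_off(): hands the job in, once; it reports no verdict.
The state is a dict: "clock": time; "joints": joint angles; "dq": joint speeds; "joint_efforts": joint torques, N m; "position": TCP position; "ee_rot": TCP orientation; "force": force on the tool from outside, world axes, zero at the start; "ft_torque": the same for the moment, N m; "width": opening from 0.0 (shut) to 1.0 (fully open).
Only numpy, scipy, OpenCV 4.12 (cv2) and the standard library are available. Lean on these libraries where they do the work, as an engineer would, in place of code of your own. Each camera call takes 0.05 s, during which the arm holds its last target.

## Working session

There is one attempt and no reset: what is moved stays moved. The work goes in short steps, Python scripts to look and compute and a shell command to move; the robot and the scene stay as the last step left them, time stands still between calls to the robot, and variables do not carry over. Pictures are saved under pics/ and viewed, and the job is handed in when it is done.

```bash
mkdir -p pics
python3 - <<'E'
from cell import arm
import cv2,json
s=arm.observe();print(s)
for n in("scene","top"):
    im=arm.get_image(n);cv2.imwrite(f"pics/{n}0.png",im[:,:,::-1])
    c=arm.get_calibration(n);print(n,c)
E
```

```text
{'clock': 0.0, 'joints': array([-1.40261126,  0.43518582,  0.02495486,  1.57411805, -0.01161098,
        1.13396179, -0.07510762]), 'dq': array([-0.00046797,  0.00184361, -0.00199062,  0.00012611,  0.00060312,
        0.00048028, -0.00021143]), 'joint_efforts': array([ 6.05559326e-04, -6.67840648e+01,  9.85693149e-01, -3.14449883e+01,
       -6.04372169e-02,  4.32647823e-02,  1.78240052e-04]), 'position': array([0.16709001, 0.60174811, 0.2429597 ]), 'ee_rot': array([-4.24140690e-01, -3.11274237e+00,  2.39640927e-03]), 'force': array([-0.44790565,  0.24721872, -0.76717197]), 'ft_torque': array([ 0.0064304 , -0.00285645, -0.04598584]), 'width': 1.0013057619603365}
scene {'intrinsics': array([[486.82689948,   0.        , 251.81818609],
       [  0.        , 486.82689948, 191.11770409],
       [  0.        ,   0.        ,   1.        ]]), 'extrinsics': array([[ 0.84525009,  0.29166174, -0.44775632,  1.07967789],
       [ 0.53382866, -0.49861161,  0.68294467, -0.93554591],
       [-0.02406767, -0.8162842 , -0.5771489 ,  0.84850354],
       [ 0.        ,  0.        ,  0.        ,  1.        ]])}
top {'intrinsics': array([[396.25347436,   0.        , 258.50853081],
       [  0.        , 396.25347436, 186.82566072],
       [  0.        ,   0.        ,   1.        ]]), 'extrinsics': array([[-0.00802556, -0.9948901 ,  0.10064429,  0.37903044],
       [-0.99995753,  0.00844081,  0.00370069, -0.01298924],
       [-0.0045313 , -0.10061031, -0.99491559,  1.14248757],
       [ 0.        ,  0.        ,  0.        ,  1.        ]])}
```

View pics/scene0.png

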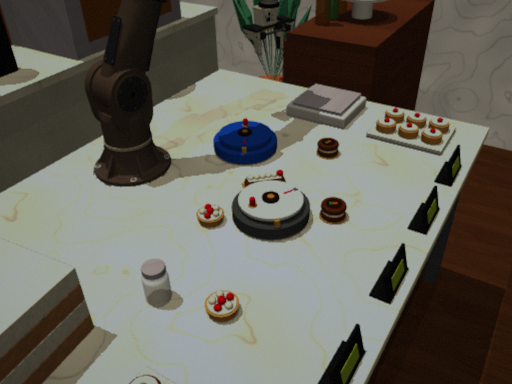

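View pics/top0.png

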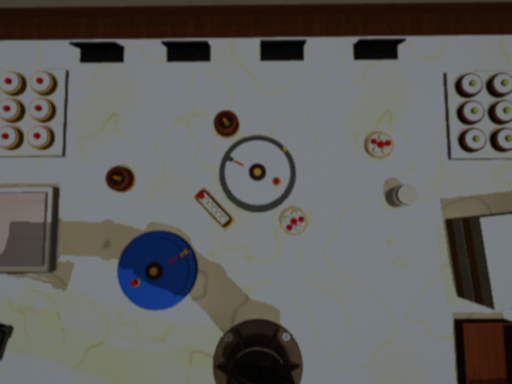

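The white plate is the one at top (257,172), scene (271,200). The blue stand at top (157,270), scene (245,143) is the look-alike. Next I'll enlarge the white one.

Run:
```python
import cv2
a=cv2.imread('pics/top0.png')[120:225,190:325];cv2.imwrite('pics/top0c.png',cv2.resize(a,None,fx=5.6,fy=5.6,interpolation=cv2.INTER_CUBIC))
a=cv2.imread('pics/scene0.png')[160:245,215:325];cv2.imwrite('pics/scene0c.png',cv2.resize(a,None,fx=7,fy=7,interpolation=cv2.INTER_CUBIC))
```

```text
(no output)
```

View pics/top0c.png

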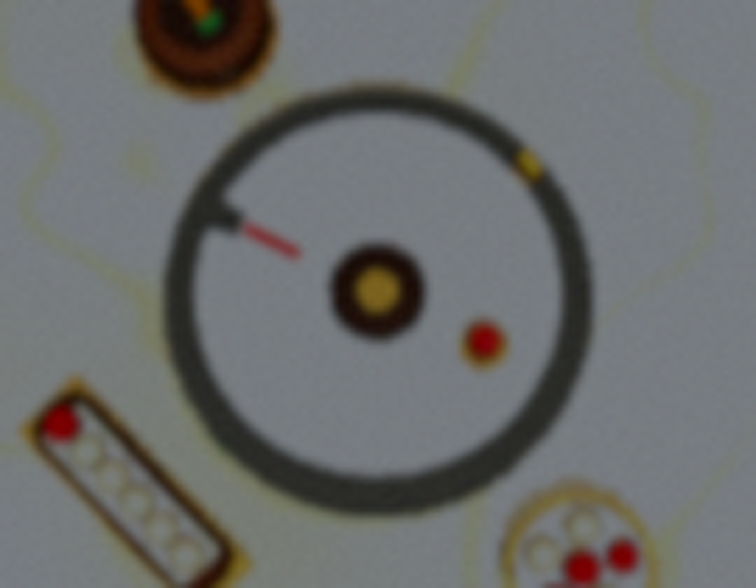

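View pics/scene0c.png

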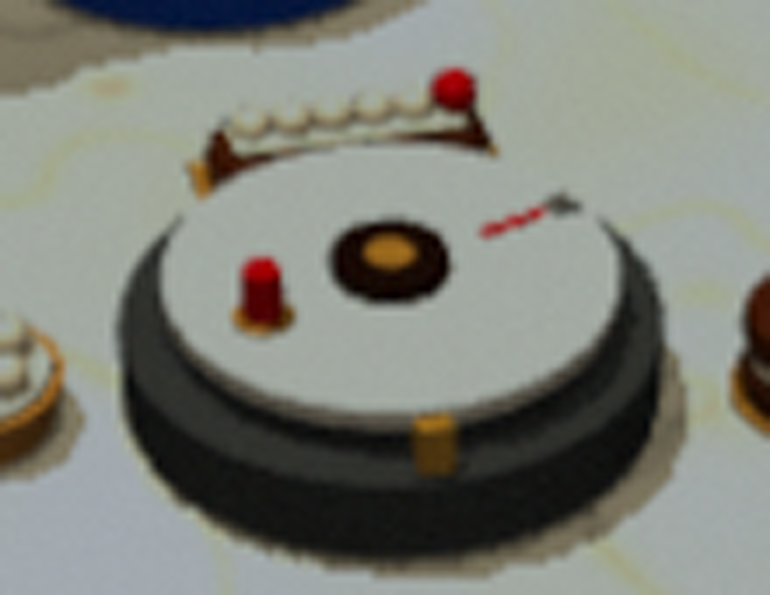

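```bash
cat > h.py <<'E'
import numpy as np, cv2
from cell import arm
def ray(n,u,v,z,c=None):
    c=c or arm.get_calibration(n);K=c['intrinsics'];T=c['extrinsics']
    d=T[:3,:3]@np.linalg.solve(K,[u,v,1]);o=T[:3,3];return o+d*(z-o[2])/d[2]
def ang(p,h): return np.degrees(np.arctan2(p[1]-h[1],p[0]-h[0])),np.hypot(p[1]-h[1],p[0]-h[0])
E
python3 - <<'E'
from h import *
f=lambda n,u,v,s,x,y,z: ray(n,(u+.5)/s-.5+x,(v+.5)/s-.5+y,z)
T=lambda u,v,z:f('top',u,v,5.6,190,120,z)
S=lambda u,v,z:f('scene',u,v,7,215,160,z)
for nm,F,pts in(('top',T,dict(hub=(377,291,.07),stud=(484,341,.086),notchin=(238,222,.062),line_in=(299,256,.062),line_out=(246,228,.062),post=(530,165,.064))),
 ('scene',S,dict(hub=(390,252,.07),stud=(262,268,.086),line_in=(484,233,.062),line_out=(545,210,.062),post=(436,420,.064)))):
    h=F(*pts['hub'])
    for k,p in pts.items():
        q=F(*p);print(nm,k,q.round(4),np.round(ang(q,h),4))
E
```

```text
top hub [ 0.5295 -0.005   0.07  ] [0. 0.]
top stud [ 0.5026 -0.0562  0.086 ] [-1.176813e+02  5.780000e-02]
top notchin [0.5655 0.0634 0.062 ] [62.1898  0.0773]
top line_in [0.5483 0.0333 0.062 ] [6.38219e+01 4.27000e-02]
top line_out [0.5625 0.0594 0.062 ] [62.8552  0.0724]
top post [ 0.5924 -0.0809  0.064 ] [-50.3517   0.0985]
scene hub [ 0.5305 -0.0067  0.07  ] [0. 0.]
scene stud [ 0.5051 -0.0593  0.086 ] [-1.157623e+02  5.840000e-02]
scene line_in [0.5505 0.0328 0.062 ] [6.31645e+01 4.43000e-02]
scene line_out [0.5638 0.059  0.062 ] [63.1223  0.0736]
scene post [ 0.5945 -0.0819  0.064 ] [-49.6516   0.0988]
```

Hub is at about (0.530, -0.006), the stud at -117°, the notch at +62.8° and the pin at -50°, and both cameras agree. The plate therefore turns about -113° (clockwise). I'll close the fingers and travel above the start of the push.

```bash
python3 -m crank '[[0,0.038,-0.070,0,-0.008],[0,0.038,-0.070,0,-0.008],[0,0.038,-0.070,0,-0.008],[0,0.038,-0.070,0,-0.008],[0,0.038,-0.070,0,-0.008],[0,0.038,-0.070,0,-0.008],[0,0.038,-0.070,0,-0.008],[0,0.038,-0.070,0,-0.008]]' 20
python3 -m crank '[[0,0.038,-0.070,0,-0.008],[0,0.038,-0.070,0,-0.008],[0,0.038,-0.070,0,-0.008],[0,0.038,-0.070,0,-0.008],[0,0.038,-0.070,0,-0.008],[0,0.038,-0.070,0,-0.008],[0,0.038,-0.070,0,-0.008],[0,0.038,-0.070,0,-0.008]]'
```

```text
clock: 0.77
position: [0.2892, 0.3766, 0.2435]
ee_rot: [-0.529, -3.097, 0.001]
force: [1.2, 1.2, 0.7]
width: 0.473
clock: 1.43
position: [0.4107, 0.1526, 0.2437]
ee_rot: [-0.632, -3.077, -0.0]
force: [1.3, 0.5, -0.3]
width: 0.004
```

```bash
python3 -m crank '[[0,0.044,-0.080,-0.015,-0.008],[0,0.044,-0.080,-0.015,-0.008],[0,0.044,-0.080,-0.015,-0.008],[0,0.044,-0.080,-0.015,-0.008],[0,0.044,-0.080,-0.015,-0.008],[0,0.044,-0.080,-0.015,-0.008],[0,0.044,-0.080,-0.015,-0.008],[0,0,0,0,-0.008]]'
python3 - <<'E'
from h import *
c=arm.get_calibration('wrist');print(c)
for n in('wrist','top'):cv2.imwrite(f'pics/{n}1.png',cv2.resize(arm.get_image(n)[:,:,::-1],None,fx=1.5,fy=1.5))
E
```

```text
clock: 2.1
position: [0.5352, -0.0774, 0.2009]
ee_rot: [0.746, 3.05, -0.006]
force: [-0.5, 0.2, 0.3]
width: 0.005
{'intrinsics': array([[342.66095166,   0.        , 257.33149124],
       [  0.        , 342.66095166, 189.75662346],
       [  0.        ,   0.        ,   1.        ]]), 'extrinsics': array([[ 0.46195015,  0.85333485,  0.24170579,  0.46835642],
       [ 0.88689314, -0.44299692, -0.13105068, -0.0419605 ],
       [-0.00475519,  0.27490609, -0.96145932,  0.3425123 ],
       [ 0.        ,  0.        ,  0.        ,  1.        ]])}
```

View pics/wrist1.png

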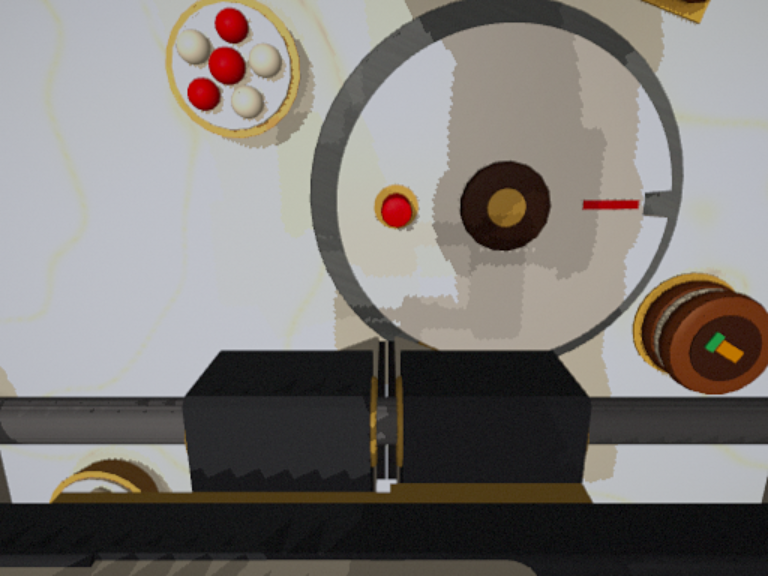

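View pics/top1.png

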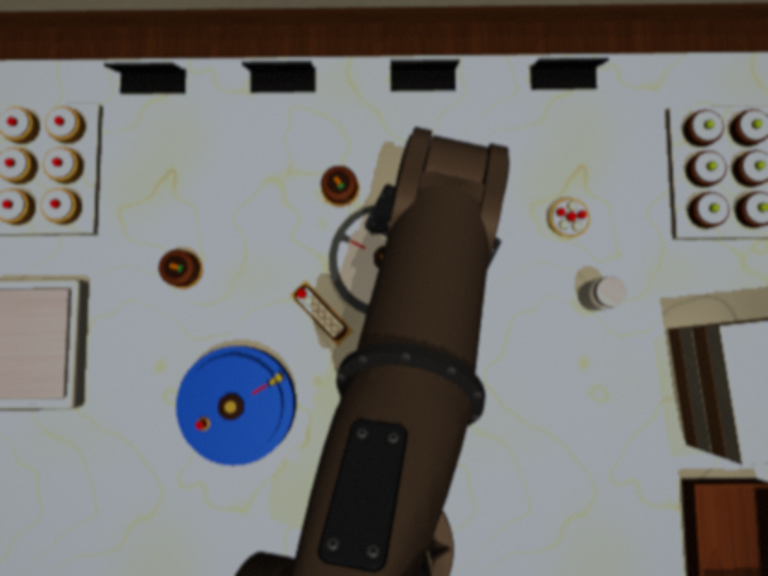

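The wrist view shows the stud top at (397,211), the hub at (506,206), the line from (583,205) to (638,204) and the notch at (658,204). The closed fingers are aligned with the stud's radius. I'll cross-check these.

Run:
```python
from h import *
P=lambda u,v,z: ray('wrist',(u+.5)/1.5-.5,(v+.5)/1.5-.5,z)
h=P(506,206,.07);print(h)
for p in((397,211,.086),(583,205,.062),(638,204,.062),(658,204,.062)):
    q=P(*p);print(q.round(4),np.round(ang(q,h),4))
```

```text
[0.52537768 0.00325179 0.07      ]
[ 0.4993 -0.0484  0.086 ] [-1.167386e+02  5.790000e-02]
[0.5457 0.0418 0.062 ] [6.21702e+01 4.36000e-02]
[0.5589 0.0685 0.062 ] [62.8297  0.0734]
[0.5639 0.0782 0.062 ] [62.8202  0.0842]
```

Run:
```python
from h import *
print(arm.observe()['position'],arm.observe()['ee_rot'])
c=arm.get_calibration('wrist');print(c['extrinsics'][:3,3])
im=arm.get_image('wrist');cv2.imwrite('pics/wrist2.png',cv2.resize(im[:,:,::-1],None,fx=1.5,fy=1.5)[:400])
```

```text
[ 0.53343907 -0.07157743  0.20101813] [-7.39772206e-01 -3.05202710e+00  1.73936658e-03]
[ 0.46679451 -0.03696002  0.34287325]
```

View pics/wrist2.png

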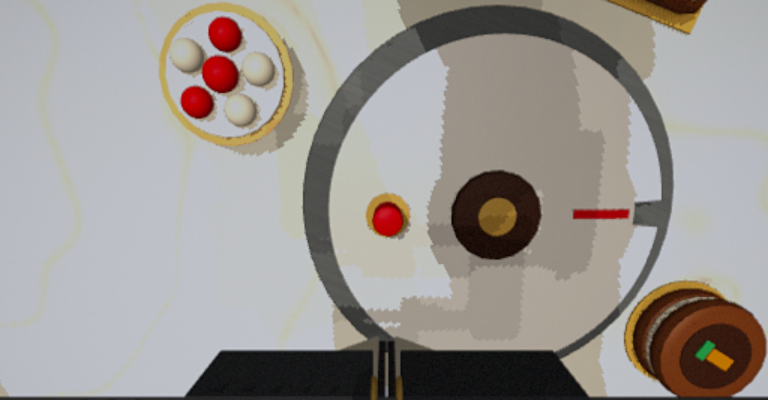

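Run:
```python
from h import *
P=lambda u,v,z: ray('wrist',(u+.5)/1.5-.5,(v+.5)/1.5-.5,z)
h=P(497,216,.07);print(h)
for p in((388,219,.086),(573,214,.062),(628,213,.062)):
    q=P(*p);print(q.round(4),np.round(ang(q,h),4))
```

```text
[ 0.52768611 -0.00134887  0.07      ]
[ 0.5006 -0.0526  0.086 ] [-1.178533e+02  5.800000e-02]
[0.5474 0.0371 0.062 ] [6.28504e+01 4.32000e-02]
[0.5605 0.064  0.062 ] [63.3027  0.0731]
```

```bash
python3 -m crank '[[0,0,0,-0.06,0],[0,0,0,-0.06,0],[0,0,0,-0.06,0],[0,0,0,-0.05,0],[0,0,0,-0.03,0],[0,0,0,-0.015,0],[0,0,0,0,0],[0,0,0,0,0]]'
python3 - <<'E'
from h import *
for n in('wrist','scene'):
    im=arm.get_image(n)[:,:,::-1]
    im=cv2.resize(im,None,fx=1.5,fy=1.5) if n=='wrist' else cv2.resize(im[120:260,190:350],None,fx=4.5,fy=4.5,interpolation=cv2.INTER_CUBIC)
    cv2.imwrite(f'pics/{n}3.png',im)
E
```

```text
clock: 2.92
position: [0.5337, -0.0689, 0.0922]
ee_rot: [0.732, 3.055, 0.001]
force: [-0.1, 0.1, 0.3]
width: 0.002
```

View pics/wrist3.png

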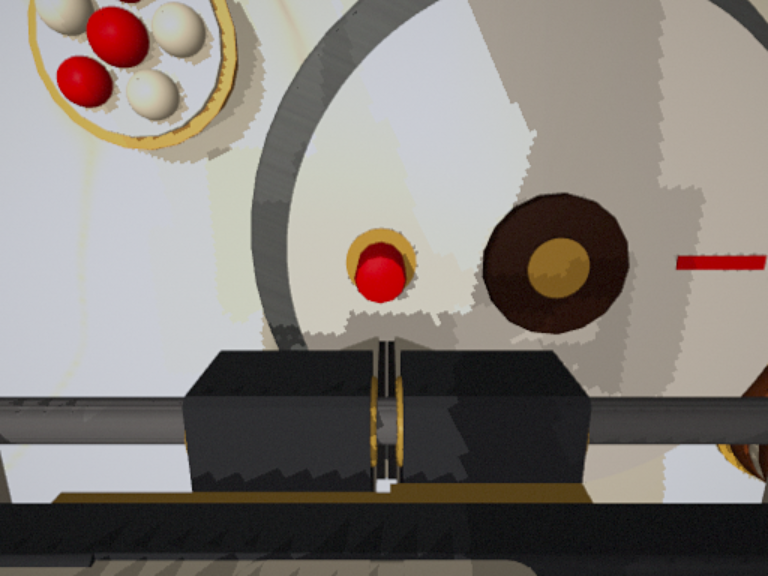

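View pics/scene3.png

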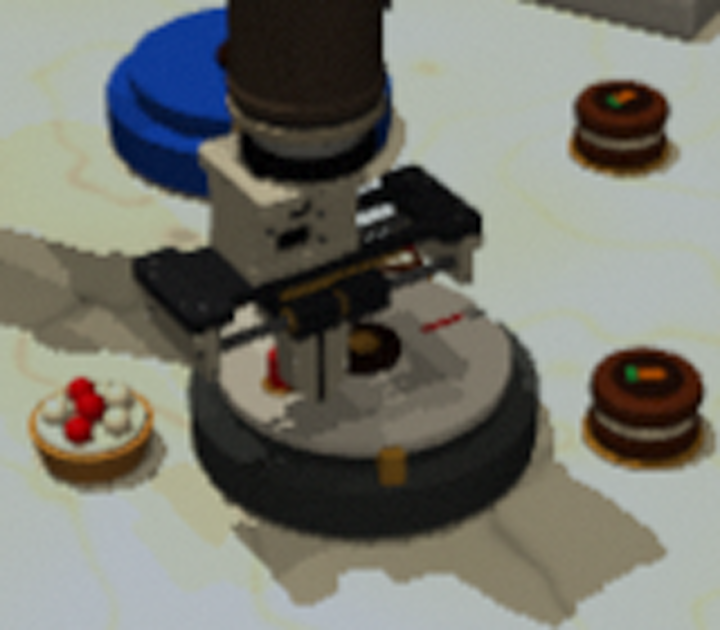

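The tip is on the counter-clockwise side of the stud, clear of it and above the plate. Next I'll compute the arc waypoints.

```bash
cat > arc.py <<'E'
from h import *
def arc(hub,phi0,d0,phi1,n,cur,d1=None,r=.058):
    d1=d0 if d1 is None else d1
    prev=np.array(cur)
    for i in range(n+1):
        p=np.radians(phi0+(phi1-phi0)*i/n);d=d0+(d1-d0)*i/n
        q=np.array(hub)+r*np.array([np.cos(p),np.sin(p)])+d*np.array([-np.sin(p),np.cos(p)])
        print(round(np.degrees(p),1),q.round(4),'units',((q-prev)/.4).round(4),'twist',0 if i==0 else round((phi1-phi0)/n/60,4));prev=q
E
python3 - <<'E'
from arc import *
o=arm.observe();print(o['position'],o['ee_rot'])
arc((.529,-.005),-117.2,.018,-117.2-100,20,o['position'][:2])
E
```

```text
[ 0.5342702  -0.06939553  0.09279081] [7.32989895e-01 3.05326184e+00 9.85381507e-04]
-117.2 [ 0.5185 -0.0648] units [-0.0394  0.0115] twist 0
-122.2 [ 0.5133 -0.0637] units [-0.0129  0.0029] twist -0.0833
-127.2 [ 0.5083 -0.0621] units [-0.0126  0.004 ] twist -0.0833
-132.2 [ 0.5034 -0.0601] units [-0.0122  0.0051] twist -0.0833
-137.2 [ 0.4987 -0.0576] units [-0.0118  0.0061] twist -0.0833
-142.2 [ 0.4942 -0.0548] units [-0.0112  0.0071] twist -0.0833
-147.2 [ 0.49   -0.0515] units [-0.0105  0.0081] twist -0.0833
-152.2 [ 0.4861 -0.048 ] units [-0.0098  0.0089] twist -0.0833
-157.2 [ 0.4825 -0.0441] units [-0.009   0.0098] twist -0.0833
-162.2 [ 0.4793 -0.0399] units [-0.0081  0.0105] twist -0.0833
-167.2 [ 0.4764 -0.0354] units [-0.0071  0.0112] twist -0.0833
-172.2 [ 0.474  -0.0307] units [-0.0061  0.0117] twist -0.0833
-177.2 [ 0.4719 -0.0258] units [-0.0051  0.0122] twist -0.0833
-182.2 [ 0.4704 -0.0208] units [-0.004   0.0126] twist -0.0833
-187.2 [ 0.4692 -0.0156] units [-0.0029  0.0129] twist -0.0833
-192.2 [ 0.4685 -0.0103] units [-0.0017  0.0131] twist -0.0833
-197.2 [ 0.4683 -0.005 ] units [-0.0006  0.0132] twist -0.0833
-202.2 [4.685e-01 2.000e-04] units [0.0006 0.0132] twist -0.0833
-207.2 [0.4692 0.0055] units [0.0017 0.0131] twist -0.0833
-212.2 [0.4703 0.0107] units [0.0029 0.0129] twist -0.0833
-217.2 [0.4719 0.0157] units [0.004  0.0126] twist -0.0833
```

```bash
python3 -m crank '[[0,-0.02,0.005,0,0],[0,-0.019,0.006,0,0],[0,-0.013,0.003,0,-0.083],[0,-0.0125,0.004,0,-0.083],[0,-0.012,0.005,0,-0.083],[0,-0.012,0.006,0,-0.083],[0,0,0,0,0],[0,0,0,0,0]]'
python3 - <<'E'
from arc import *
o=arm.observe();print(o['position'],o['ee_rot'],o['force'])
im=arm.get_image('wrist')[:,:,::-1]
cv2.imwrite('pics/wrist4.png',cv2.resize(im,None,fx=1.5,fy=1.5))
E
```

```text
clock: 3.68
position: [0.4976, -0.0577, 0.092]
ee_rot: [-1.247, -2.883, -0.0]
force: [0.1, 0.1, -0.1]
width: 0.008
[ 0.49763046 -0.05774942  0.09203313] [-1.24709168e+00 -2.88331354e+00 -3.81696011e-04] [ 0.12776788  0.0919801  -0.05937306]
```

View pics/wrist4.png

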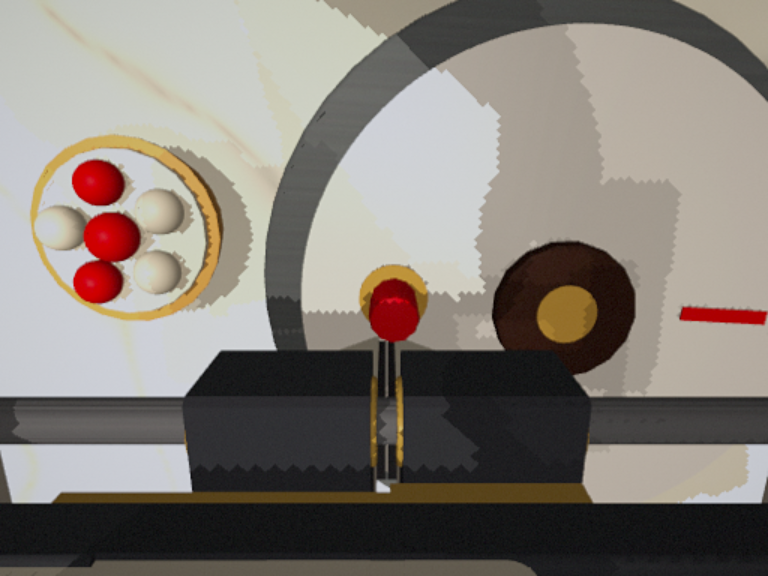

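The plate is turning with the finger and the stud is centred on the finger face. Continuing along the arc.

```bash
python3 -m crank '[[0,-0.011,0.007,0,-0.083],[0,-0.0105,0.008,0,-0.083],[0,-0.010,0.009,0,-0.083],[0,-0.009,0.010,0,-0.083],[0,-0.008,0.0105,0,-0.083],[0,-0.007,0.011,0,-0.083],[0,-0.006,0.012,0,-0.083],[0,-0.005,0.012,0,-0.083]]'
python3 - <<'E'
from arc import *
o=arm.observe();print(o['position'],o['ee_rot'],o['force'])
im=arm.get_image('wrist')[:,:,::-1]
cv2.imwrite('pics/wrist5.png',cv2.resize(im,None,fx=1.5,fy=1.5))
E
```

```text
clock: 4.4
position: [0.4715, -0.0267, 0.0919]
ee_rot: [2.161, 2.28, -0.0]
force: [-0.3, -1.5, 0.5]
width: 0.007
[ 0.47147645 -0.02670215  0.09188258] [ 2.16087881e+00  2.28004424e+00 -3.77580414e-05] [-0.26373947 -1.48311962  0.50689777]
```

View pics/wrist5.png

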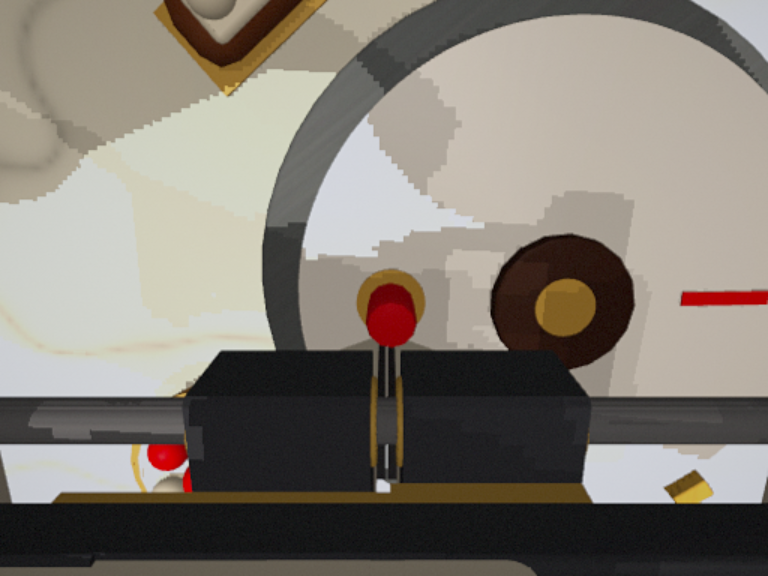

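```bash
python3 -m crank '[[0,-0.004,0.0125,0,-0.083],[0,-0.003,0.013,0,-0.083],[0,-0.0015,0.013,0,-0.083],[0,-0.0005,0.013,0,-0.083],[0,0.0005,0.013,0,-0.083],[0,0.0015,0.013,0,-0.083],[0,0.003,0.013,0,-0.083],[0,0,0,0,0]]'
python3 - <<'E'
from arc import *
arm.get_image('scene')
o=arm.observe();print(o['position'],o['ee_rot'],o['force'])
print(arm.get_calibration('wrist')['extrinsics'][:3,3])
im=arm.get_image('wrist')[:,:,::-1]
cv2.imwrite('pics/wrist6.png',cv2.resize(im,None,fx=1.5,fy=1.5))
E
```

```text
clock: 5.12
position: [0.4701, 0.0106, 0.0915]
ee_rot: [-2.742, -1.533, 0.001]
force: [-0.6, 0.3, 0.4]
width: 0.003
[0.47016323 0.01001879 0.09159933] [ 2.73879416e+00  1.53835942e+00 -7.03571518e-04] [-0.07034082 -1.00733118  0.6228979 ]
[0.50659437 0.07359828 0.23335534]
```

View pics/wrist6.png

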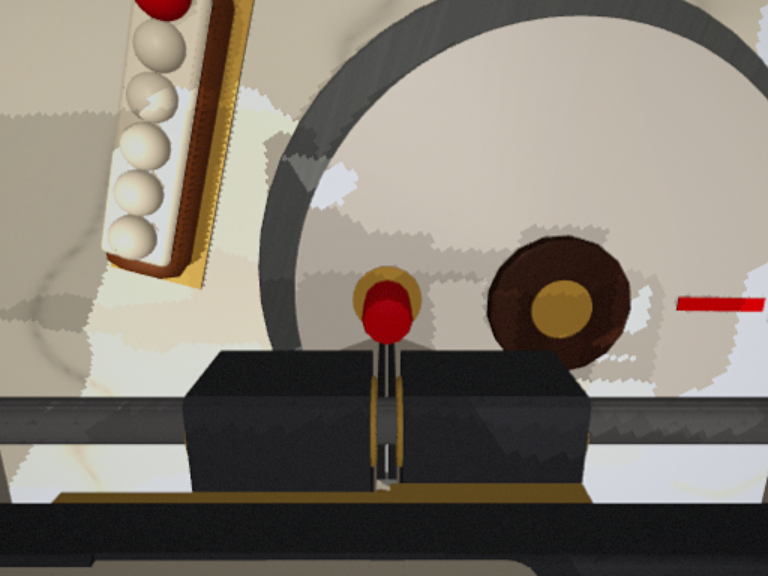

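Run:
```python
from arc import *
P=lambda u,v,z: ray('wrist',(u+.5)/1.5-.5,(v+.5)/1.5-.5,z)
h=P(561,308,.07);a=P(677,303.5,.062);b=P(764,304.5,.062);s=P(387,317,.086)
print(h,s);print(ang(a,h),ang(b,h),ang(b,a),ang(h,s))
o=arm.observe();r=o['ee_rot'];print(np.degrees(np.arctan2(*(cv2.Rodrigues(r)[0][:2,1][::-1]))))
```

```text
[ 0.52825287 -0.00385034  0.07      ] [0.47972472 0.02860178 0.086     ]
(np.float64(-32.686964360368236), np.float64(0.043407404602620506)) (np.float64(-32.42228839108114), np.float64(0.07400148424164599)) (np.float64(-32.046773986178124), np.float64(0.030595199881145303)) (np.float64(-33.771743854101395), np.float64(0.058379125807967246))
-31.32746528392416
```

```bash
python3 -m crank '[[0,0.0035,0.0127,0,-0.083],[0,0.005,0.0125,0,-0.083],[0,0.006,0.012,0,-0.083],[0,0,0,0,0],[0,0,0,0,0],[0,0,0,0,0],[0,0,0,0,0],[0,0,0,0,0]]'
python3 - <<'E'
from arc import *
o=arm.observe();print(o['position'],o['ee_rot'],o['force'])
im=arm.get_image('wrist')[:,:,::-1]
cv2.imwrite('pics/wrist7.png',cv2.resize(im,None,fx=1.5,fy=1.5))
a=arm.get_image('scene')[:,:,::-1][140:250,200:340];cv2.imwrite('pics/scene7.png',cv2.resize(a,None,fx=5.5,fy=5.4,interpolation=cv2.INTER_CUBIC))
E
```

```text
clock: 5.88
position: [0.4757, 0.0243, 0.0918]
ee_rot: [-2.918, -1.164, -0.0]
force: [0.4, 0.5, 0.4]
width: 0.006
[0.4757354  0.0243474  0.09184003] [-2.91794362e+00 -1.16358544e+00 -3.28377032e-04] [0.40483938 0.50058094 0.40340393]
```

View pics/wrist7.png

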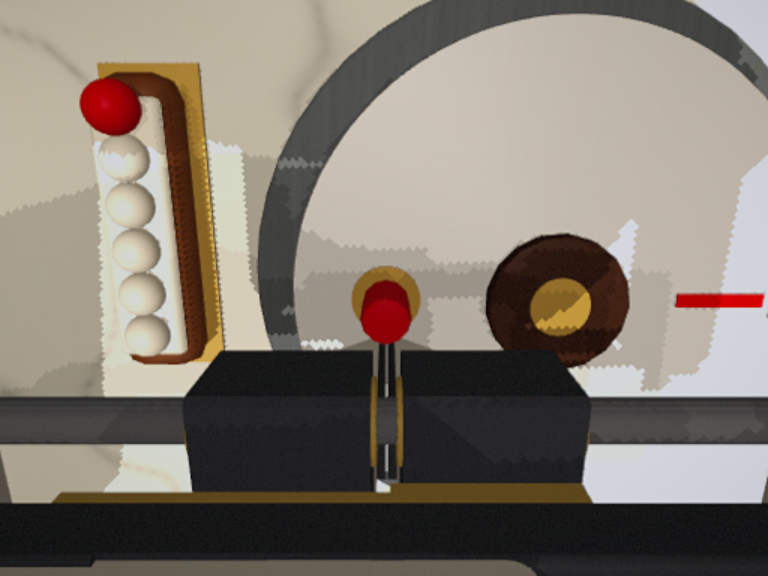

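View pics/scene7.png

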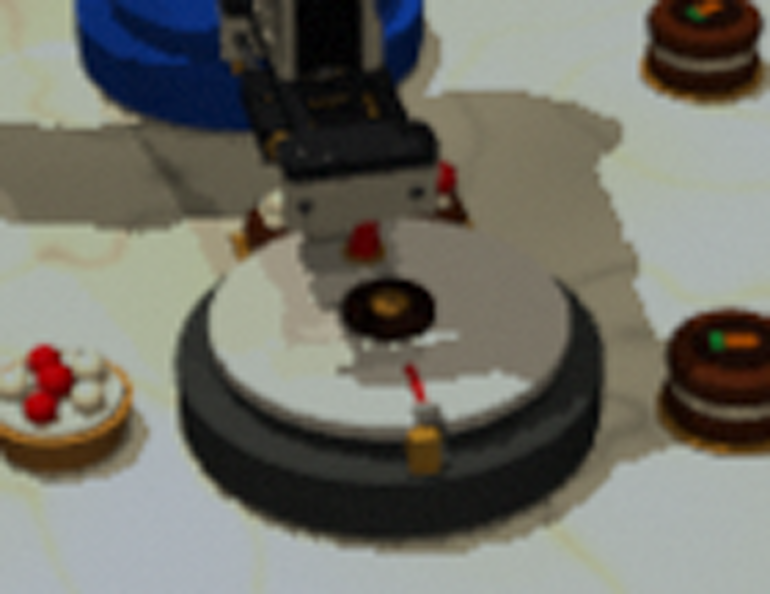

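```bash
cat > m.py <<'E'
from arc import *
P=lambda u,v,z: ray('wrist',(u+.5)/1.5-.5,(v+.5)/1.5-.5,z)
S=lambda u,v,z: ray('scene',(u+.5)/5.5-.5+200,(v+.5)/5.4-.5+140,z)
E
python3 - <<'E'
from m import *
h=P(560,306,.07);a=P(676,300,.062);b=P(763,300,.062);s=P(386,315,.086)
print(h);print(ang(a,h),ang(b,h),ang(b,a),ang(h,s))
h=S(388,303,.07);print(h)
for p in((408,367,.062),(421,402,.062),(427,413,.062),(425,433,.064),(363,235,.086)):print(ang(S(*p),h))
E
```

```text
[ 0.5282904  -0.00350527  0.07      ]
(np.float64(-47.13543659439631), np.float64(0.04328043780442987)) (np.float64(-46.90691084751799), np.float64(0.07376263950961728)) (np.float64(-46.582444432163356), np.float64(0.030483034753645992)) (np.float64(-48.92165118364854), np.float64(0.058327669637135815))
[ 0.53049473 -0.00740025  0.07      ]
(np.float64(-46.79124946470274), np.float64(0.04401791422573111))
(np.float64(-47.02612995742101), np.float64(0.07271318049517397))
(np.float64(-46.445066029229096), np.float64(0.08172130541058661))
(np.float64(-49.43823107331725), np.float64(0.099053084107003))
(np.float64(139.01079273670524), np.float64(0.03961718545305412))
```

```bash
python3 -m crank '[[0,0.0017,0.003,0,-0.021],[0,0.0018,0.003,0,-0.021],[0,0,0,0,0],[0,0,0,0,0],[0,0,0,0,0],[0,0,0,0,0],[0,0,0,0,0],[0,0,0,0,0]]'
python3 - <<'E'
from arc import *
o=arm.observe();print(o['position'],o['ee_rot'],o['force'])
im=arm.get_image('wrist')[:,:,::-1]
cv2.imwrite('pics/wrist8.png',cv2.resize(im,None,fx=1.5,fy=1.5))
a=arm.get_image('scene')[:,:,::-1][170:235,235:315];cv2.imwrite('pics/scene8.png',cv2.resize(a,None,fx=9,fy=9,interpolation=cv2.INTER_CUBIC))
E
```

```text
clock: 6.65
position: [0.4772, 0.0271, 0.0917]
ee_rot: [-2.944, -1.097, 0.0]
force: [0.3, -0.0, -0.2]
width: 0.004
[0.47719308 0.02712406 0.09174368] [-2.94372567e+00 -1.09728563e+00  9.74569983e-06] [ 0.29180981 -0.03208962 -0.1803939 ]
```

View pics/wrist8.png

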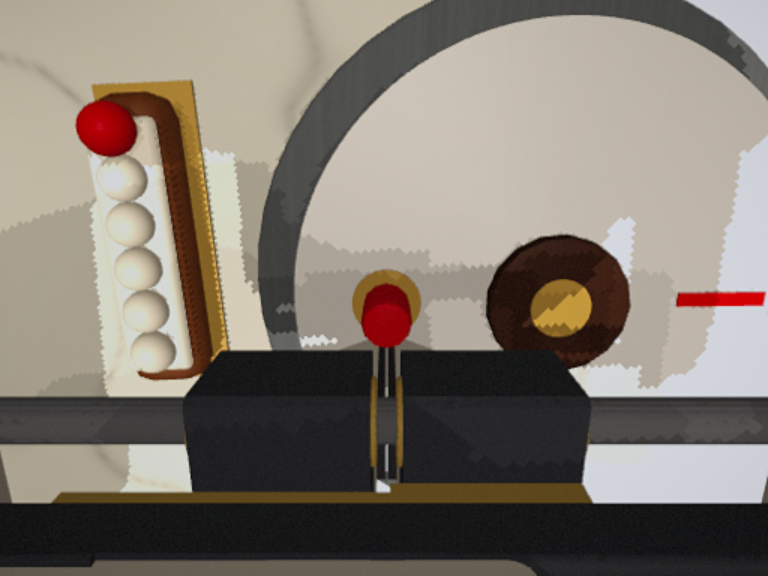

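View pics/scene8.png

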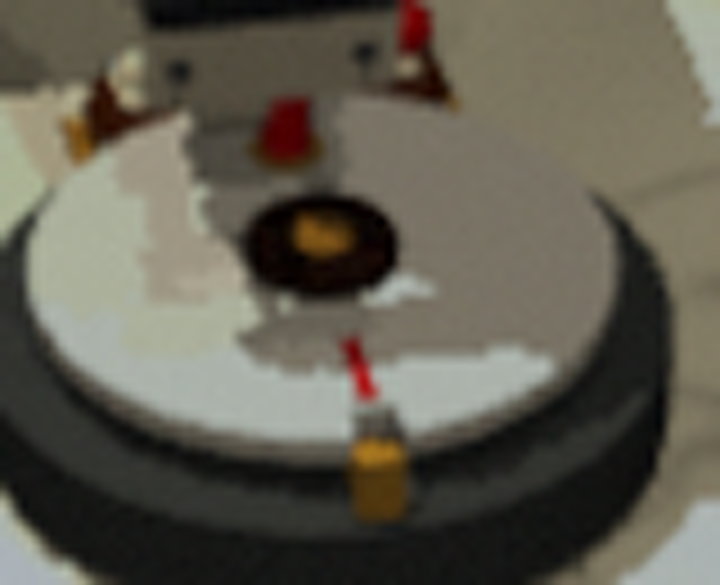

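```bash
python3 -m crank '[[0,-0.014,-0.012,0,0],[0,-0.028,-0.022,0,0],[0,-0.028,-0.022,0.05,0],[0,-0.028,-0.022,0.07,0],[0,-0.028,-0.022,0.07,0],[0,-0.014,-0.01,0.07,0],[0,0,0,0.01,0],[0,0,0,0,0]]'
python3 - <<'E'
from arc import *
arm.get_image('wrist');arm.get_image('wrist')
a=arm.get_image('top')[:,:,::-1][120:225,190:325];cv2.imwrite('pics/top9.png',cv2.resize(a,None,fx=5.6,fy=5.6,interpolation=cv2.INTER_CUBIC))
o=arm.observe();print(o['position'],o['ee_rot'],o['force'])
a=arm.get_image('wrist')[:,:,::-1]
cv2.imwrite('pics/wrist9.png',cv2.resize(a,None,fx=1.5,fy=1.5))
a=arm.get_image('scene')[:,:,::-1][170:235,235:315];cv2.imwrite('pics/scene9.png',cv2.resize(a,None,fx=9,fy=9,interpolation=cv2.INTER_CUBIC))
E
```

```text
clock: 7.42
position: [0.4216, -0.0168, 0.2008]
ee_rot: [-2.942, -1.097, -0.005]
force: [0.6, -0.3, -0.3]
width: 0.006
[ 0.42070107 -0.0163707   0.19889683] [-2.94271630e+00 -1.09821675e+00  1.36560834e-03] [-0.22163535 -0.44437526 -1.38087682]
```

View pics/wrist9.png

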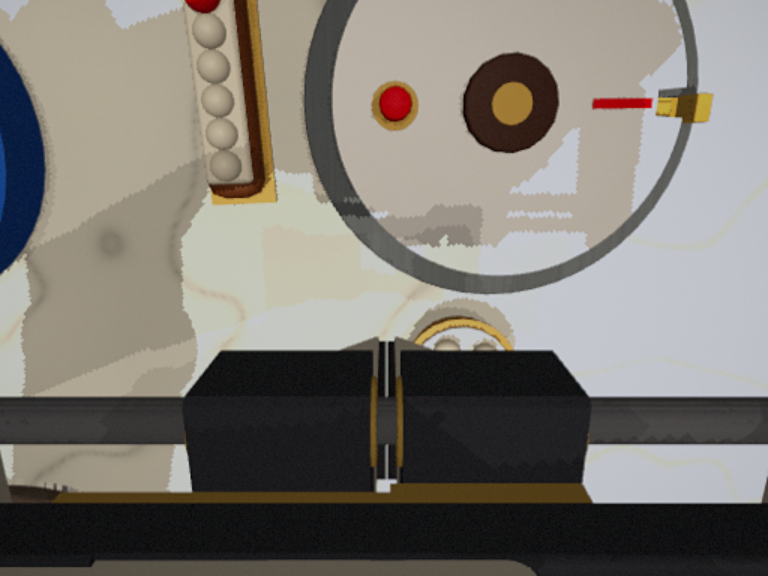

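View pics/scene9.png

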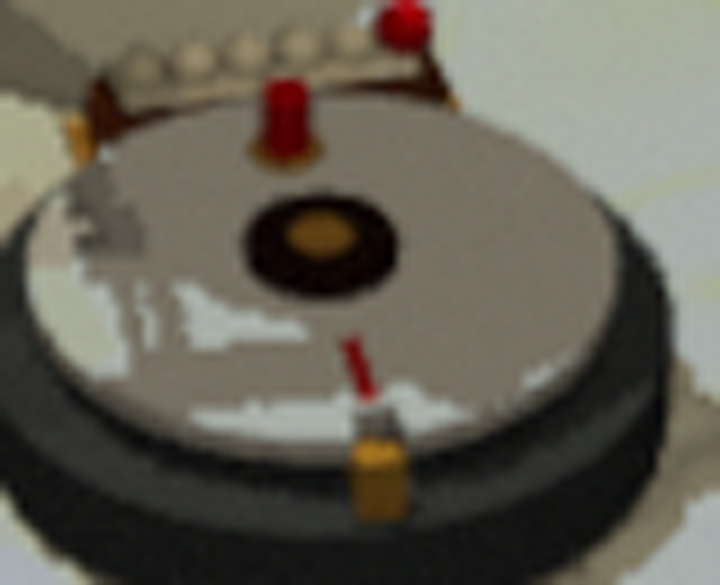

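View pics/top9.png

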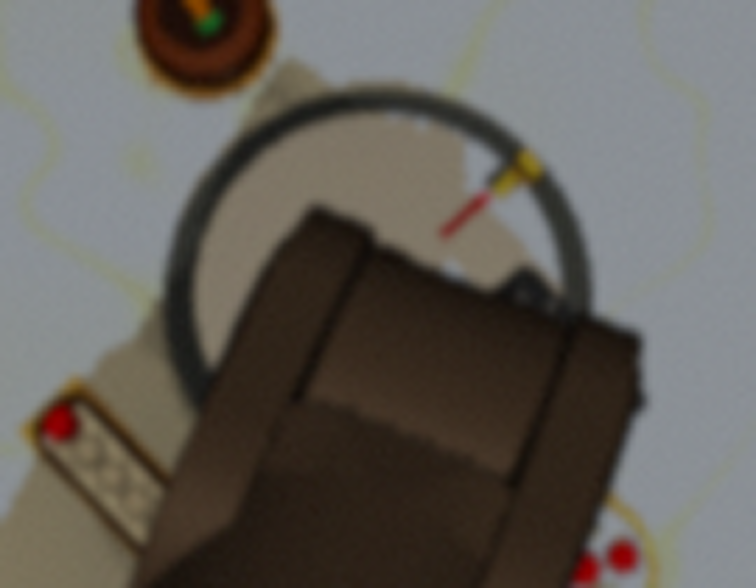

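Run:
```python
from arc import *
a=arm.get_image('wrist')[:,:,::-1][30:110,300:490];cv2.imwrite('pics/wrist9c.png',cv2.resize(a,None,fx=4.2,fy=4.2,interpolation=cv2.INTER_CUBIC))
```

```text
(no output)
```

View pics/wrist9c.png

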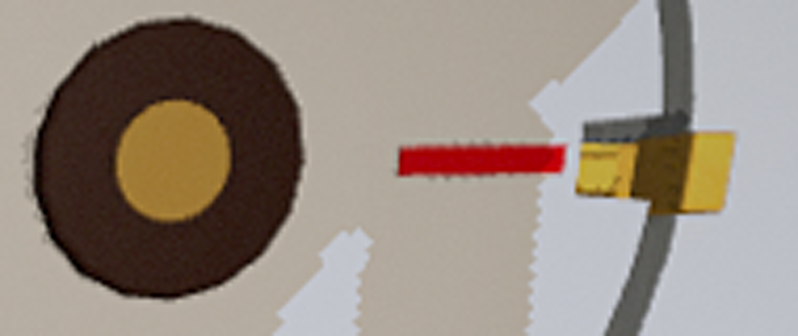

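Run:
```python
from arc import *
W=lambda u,v,z: ray('wrist',(u+.5)/4.2-.5+300,(v+.5)/4.2-.5+30,z)
h=W(173,160,.07);print(h)
for n,p in dict(l1=(399,161,.062),l2=(566,159,.062),nu=(584,122,.062),nuo=(688,113,.062),post=(709,172,.064),pu=(690,133,.064),pl=(683,212,.064),pru=(736,131,.064),prl=(727,212,.064),pinu=(605,143,.053),pinl=(605,195,.053),pin=(603,170,.053)).items():print(n,np.round(ang(W(*p),h),4))
print('scene')
S=lambda u,v,z: ray('scene',(u+.5)/9-.5+235,(v+.5)/9-.5+170,z)
h=S(322,236,.07);print(h)
for p in((350,342,.062),(371,398,.062),(381,450,.064),(286,93,.086)):print(np.round(ang(S(*p),h),4))
S=lambda u,v,z: ray('top',(u+.5)/5.6-.5+190,(v+.5)/5.6-.5+120,z)
h=S(377,291,.07)
for p in((444,235,.062),(488,197,.062),(530,165,.064)):print(np.round(ang(S(*p),h),4))
```

```text
[ 0.52855529 -0.00373142  0.07      ]
l1 [-4.86816e+01  4.32000e-02]
l2 [-48.5994   0.0737]
nu [-43.8539   0.0764]
nuo [-43.9689   0.0951]
post [-50.1014   0.099 ]
pu [-46.1096   0.0946]
pl [-54.2861   0.0958]
pru [-46.1632   0.1029]
prl [-53.8865   0.1039]
pinu [-46.366    0.0851]
pinl [-52.5673   0.0865]
pin [-49.5996   0.0853]
scene
[ 0.53113368 -0.00742625  0.07      ]
[-4.85095e+01  4.34000e-02]
[-47.9282   0.071 ]
[-49.576    0.0977]
[1.321985e+02 5.500000e-02]
[-4.91497e+01  4.38000e-02]
[-49.2504   0.0727]
[-50.3517   0.0985]
```

All three cameras agree: the plate is at about -48.6° and the pin at about -49.9°. That is just within tolerance, so I'll nudge about 1.2° further to centre it.

```bash
python3 -m crank '[[0,0.014,0.01,-0.07,0],[0,0.028,0.022,-0.07,0],[0,0.028,0.022,-0.07,0],[0,0.022,0.018,-0.05,0],[0,0,0,-0.01,0],[0,0,0,0,0],[0,0,0,0,0],[0,0.012,0.010,0,0]]'
python3 -m crank '[[0,0.012,0.010,0,0],[0,0.010,0.008,0,0],[0,0.006,0.005,0,0],[0,0.004,0.003,0,0],[0,0.003,0.002,0,0],[0,0.003,0.002,0,0],[0,0,0,0,0],[0,0,0,0,0]]'
python3 - <<'E'
from arc import *
arm.get_image('wrist');arm.get_image('wrist');print(arm.observe()['position'])
E
```

```text
clock: 8.38
position: [0.4621, 0.0147, 0.0927]
ee_rot: [-2.945, -1.094, -0.0]
force: [0.0, -0.7, -0.5]
width: 0.005
clock: 9.05
position: [0.4779, 0.0278, 0.0917]
ee_rot: [2.944, 1.097, -0.0]
force: [-0.1, 0.4, 0.1]
width: 0.003
[0.47797199 0.02777301 0.09175653]
```

```bash
python3 -m crank '[[0,-0.014,-0.012,0,0],[0,-0.028,-0.022,0,0],[0,-0.028,-0.022,0.05,0],[0,-0.028,-0.022,0.07,0],[0,-0.028,-0.022,0.07,0],[0,-0.016,-0.012,0.07,0],[0,0,0,0.01,0],[0,0,0,0,0]]'
python3 - <<'E'
from arc import *
for i in range(4):arm.get_image('scene')
a=arm.get_image('wrist')[:,:,::-1][30:110,300:490];cv2.imwrite('pics/wrist10c.png',cv2.resize(a,None,fx=4.2,fy=4.2,interpolation=cv2.INTER_CUBIC))
E
```

```text
clock: 9.82
position: [0.4216, -0.0168, 0.2008]
ee_rot: [-2.942, -1.097, -0.006]
force: [0.3, 0.1, -0.5]
width: 0.006
```

View pics/wrist10c.png

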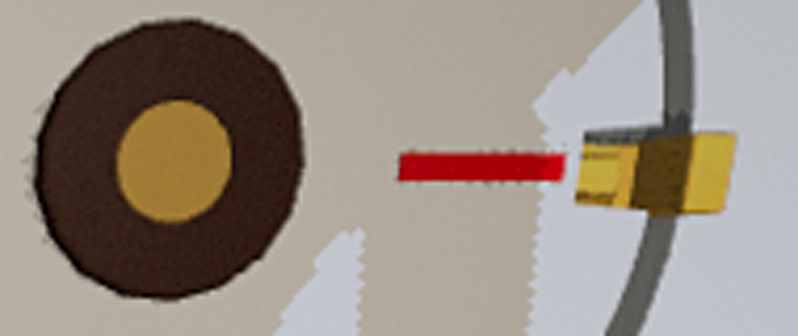

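Run:
```python
from arc import *
W=lambda u,v,z: ray('wrist',(u+.5)/4.2-.5+300,(v+.5)/4.2-.5+30,z)
h=W(174,161,.07);print(h)
for n,p in dict(l1=(399,167,.062),l2=(565,168,.062),nu=(584,132,.062),post=(709,172,.064)).items():print(n,np.round(ang(W(*p),h),4))
print(arm.observe()['position'])
```

```text
[ 0.52847125 -0.00379872  0.07      ]
l1 [-4.98239e+01  4.31000e-02]
l2 [-49.668    0.0735]
nu [-44.9961   0.0763]
post [-49.9951   0.0988]
[ 0.42070852 -0.01678644  0.19883928]
```

Notch -49.75°, pin -50.0°: aligned to well within 0.03 rad. Now over the hub.

```bash
python3 -m crank '[[0,0.03,0.003,0,0],[0,0.06,0.007,0,0],[0,0.06,0.007,-0.03,0],[0,0.06,0.007,-0.05,0],[0,0.045,0.005,-0.06,0],[0,0.015,0.002,-0.04,0],[0,0,0,-0.03,0],[0,0,0,-0.015,0]]'
python3 -m crank '[[0,0,0,-0.01,0],[0,0,0,-0.005,0],[0,0,0,0,0],[0,0,0,0,0],[0,0,0,0,0],[0,0,0,0,0],[0,0,0,0,0],[0,0,0,0,0]]'
python3 - <<'E'
from arc import *
print(arm.observe()['position'])
a=arm.get_image('scene')[:,:,::-1][140:245,210:340];cv2.imwrite('pics/scene11.png',cv2.resize(a,None,fx=5.6,fy=5.6,interpolation=cv2.INTER_CUBIC))
E
```

```text
clock: 10.73
position: [0.5278, -0.0051, 0.1072]
ee_rot: [-2.944, -1.096, 0.007]
force: [-0.7, -0.2, -0.5]
width: 0.005
clock: 11.4
position: [0.5293, -0.0044, 0.104]
ee_rot: [2.944, 1.097, 0.001]
force: [-0.9, -0.3, 0.1]
width: 0.009
[ 0.52934625 -0.00435738  0.10401116]
```

View pics/scene11.png

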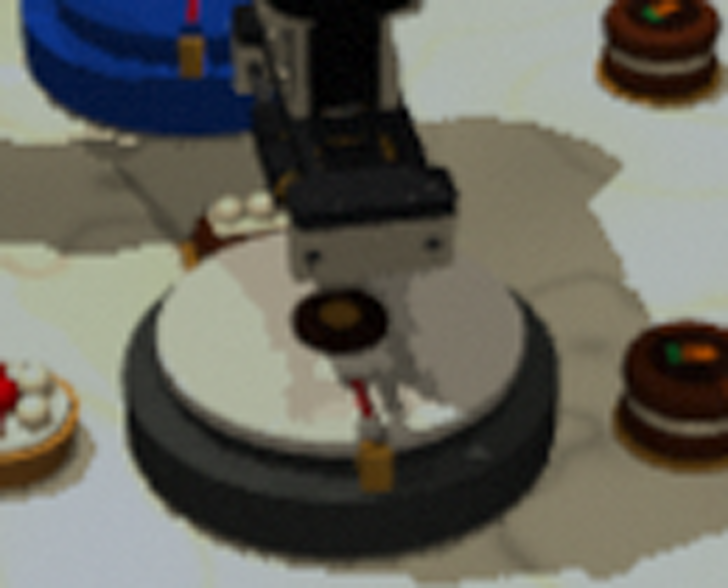

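```bash
python3 -m crank '[[0,0,0,-0.012,0],[0,0,0,-0.012,0],[0,0,0,-0.008,0],[0,0,0,-0.004,0],[0,0,0,-0.003,0],[0,0,0,-0.003,0],[0,0,0,0,0],[0,0,0,0,0]]'
python3 -m crank '[[0,0,0,-0.003,0],[0,0,0,-0.003,0],[0,0,0,0,0],[0,0,0,-0.003,0],[0,0,0,0,0],[0,0,0,0,0],[0,0,0,0,0],[0,0,0,0,0]]'
```

```text
clock: 12.12
position: [0.5293, -0.0046, 0.0869]
ee_rot: [2.944, 1.097, 0.0]
force: [-0.1, -0.3, -0.3]
width: 0.005
clock: 12.78
position: [0.5294, -0.0046, 0.0835]
ee_rot: [2.944, 1.097, 0.001]
force: [-0.8, -0.5, 5.7]
width: 0.001
```

```bash
python3 -m crank '[[0,0,0,-0.003,0],[0,0,0,-0.003,0],[0,0,0,0,0],[0,0,0,-0.003,0],[0,0,0,0,0],[0,0,0,0,0],[0,0,0,0,0],[0,0,0,0,0]]'
python3 -m crank '[[0,0,0,-0.003,0],[0,0,0,0,0],[0,0,0,-0.003,0],[0,0,0,0,0],[0,0,0,0,0],[0,0,0,0,0],[0,0,0,0,0],[0,0,0,0,0]]'
```

```text
clock: 13.45
position: [0.5294, -0.0045, 0.0798]
ee_rot: [2.944, 1.097, 0.0]
force: [-0.6, -1.0, 3.8]
width: 0.002
clock: 14.12
position: [0.5295, -0.0046, 0.079]
ee_rot: [-2.943, -1.096, -0.002]
force: [-8.8, 0.9, 31.8]
width: 0.01
```

The tool stopped hard at z = 0.079, which is 8 mm down. I'll retreat straight up and check.

```bash
python3 -m crank '[[0,0,0,0.005,0],[0,0,0,0.01,0],[0,0,0,0.03,0],[0,0,0,0.07,0],[0,0,0,0.08,0],[0,-0.05,0,0.08,0],[0,-0.09,-0.01,0.03,0],[0,-0.09,-0.01,0,0]]'
python3 -m crank '[[0,-0.04,-0.01,0,0],[0,0,0,0,0],[0,0,0,0,0],[0,0,0,0,0],[0,0,0,0,0],[0,0,0,0,0],[0,0,0,0,0],[0,0,0,0,0]]'
python3 - <<'E'
from arc import *
a=arm.get_image('wrist')[:,:,::-1];cv2.imwrite('pics/wrist12.png',cv2.resize(a,None,fx=1.5,fy=1.5))
a=arm.get_image('scene')[:,:,::-1];cv2.imwrite('pics/scene12f.png',a);a=a[160:245,215:325];cv2.imwrite('pics/scene12.png',cv2.resize(a,None,fx=7,fy=7,interpolation=cv2.INTER_CUBIC))
E
```

```text
clock: 14.78
position: [0.4384, -0.0135, 0.2017]
ee_rot: [2.942, 1.096, 0.005]
force: [-1.2, 0.5, 0.7]
width: 0.002
clock: 15.45
position: [0.4215, -0.0168, 0.1993]
ee_rot: [2.943, 1.096, -0.001]
force: [-0.3, 0.2, -0.4]
width: 0.002
```

View pics/wrist12.png

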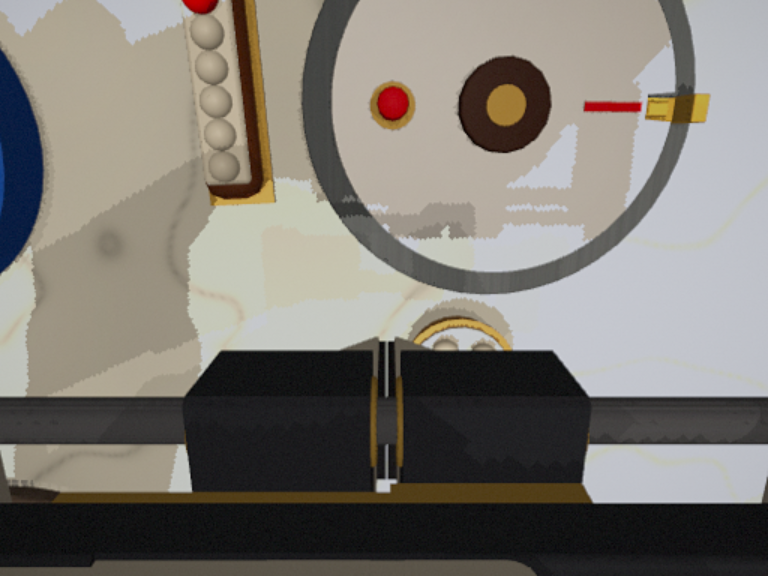

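View pics/scene12.png

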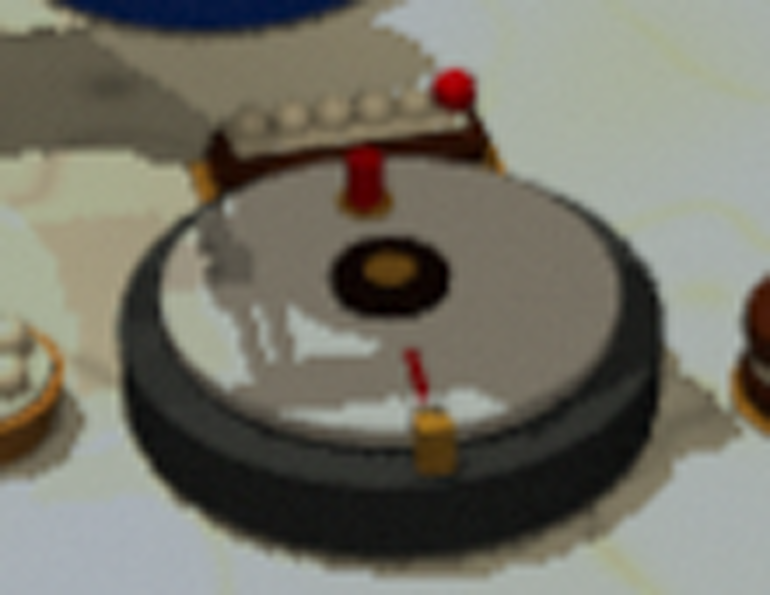

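View pics/scene12f.png

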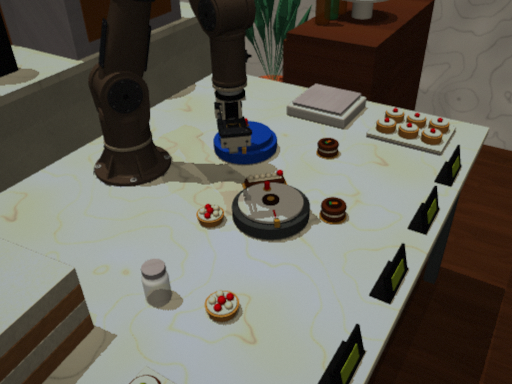

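The hub dropped 16/7 ≈ 2.3 px in the scene view, and 8 mm should give 2.4 px, so the plate is home. The pin shows inside the notch, and the pastries and jar are where they were.

Run:
```python
from cell import arm
print(arm.sign_off())
```

```text
the job is handed in; nothing more can be done
None
```

The plate is seated over the pin and the job is handed in; sign-off itself gives no verdict.

- **Turning:** I pushed the red stud clockwise with the closed fingertips, about 113°. A first check showed the notch at -48.6° against the pin at about -50°, so I nudged it once more. The last wrist view before pressing put the notch at -49.75° and the pin at -50.0°, well inside the 0.03 rad that fits.
- **Pressing:** I pressed the brown hub straight down. It moved at about 4 to 6 N, then stopped hard 8 mm down at about 32 N. After I let go, the scene view showed the hub about 2.3 px lower, against 2.4 px expected for 8 mm.
- **Surroundings:** In the last pictures the pin sits in the notch, the pastries and sugar jar look unmoved, and the blue stand was not touched. The gripper was clear of everything. The last clock reading was 15.45 s, just before the closing pictures.
- **Disagreements:** The three cameras differed by 2 to 4 mm on where the hub is, but the notch and pin angles agreed to about 1°.

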